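# Brace the tablet jar in the clamp and unscrew its tight cap

## Task

The six-sided jar stands loose between the jaws of the one-handed clamp: squeeze the clamp's trigger fully towards its fixed grip so that the jaw closes on the jar, and let the trigger spring back. Then unscrew the jar's tight cap anticlockwise with the jar braced, stop turning when the threads let go (rather less than a quarter turn), lift the cap straight up and finish while still holding it, level and a couple of centimetres above the jar's mouth. The jar stays braced, upright and unturned in the clamp, and nothing else on the table or stool is disturbed.

Things in the scene. Friction and masses are not known exactly. Their poses are not given: they have to be found in the camera images.
- clamp: Dark steel one-handed bar clamp lying on its side, with grey grip and trigger, on a fixed plywood board (x -60..130, y -210..65, top at z 12 mm). Origin: underside of the board below the jar's place, z up; the jaw moves along y. Housing: x -62..22, y -150..-80, up to z 76. Grip and trigger stick out of it side by side along +x to x 100-120, z 45..69, free underneath.
- fixed_jaw (a point): Middle of the fixed jaw's flat face, at clamp (0, 30, 34) mm, facing the clamp's -y. Both jaws reach 54 mm above the table.
- grip_mid (a point): Middle of the fixed grip bar (100 x 18 x 24 mm, along the clamp's x), at clamp (75, -129.5, 57) mm; the palm face, away from the trigger, is 9 mm from here along the clamp's -y.
- trigger_pad (a point): Middle of the finger part of the trigger (a grey bar 100 x 12 x 24 mm, top level with the grip's), about 75 mm from its upright pivot at clamp (0, -100). Its outer face, away from the grip, is 6 mm from here along +y. Untouched, trigger and grip measure 54 mm across their outer faces here; fully squeezed, 35 mm.
- trigger (a joint): Trigger angle in rad: 0 released (a spring returns it), 0.26 fully squeezed towards the grip. The middle of the trigger needs about 12 N near the end. Since the grip is fixed, a centring gripper is best placed with its middle about 18 mm from the palm face of the grip.
- jaw (a joint): Travel of the moving jaw towards the fixed jaw, m: 0 to 0.002 at the start (jaws 61 to 63 mm apart), about 0.007 when snug on the 56 mm jar. Pushed by the trigger in one stroke; it stays where it is left (friction 20 N).
- jaw_face (a point): Middle of the moving jaw's flat rubber face (58 mm long, 34 mm high), facing the clamp's +y.
- jar: Amber glass jar, loose, 0.3 kg, standing on the clamp's board between the jaws: six-sided body 56 mm across flats, 66 mm high, two of its flats facing the jaws (jar y along clamp y). Round neck 34 mm in diameter up to z 92 mm, with three lugs as a thread. Origin: centre of its underside, z up.
- jar_mouth (a point): Centre of the jar's mouth, 92 mm above its underside. A sprung cork liner inside pushes up on the cap and stands up to 7 mm above the mouth when the cap is off.
- cap: Aluminium twist-off cap on the jar, 54 mm in diameter (55 over its fine ribs), 26 mm high, 45 g, tight (about 0.3 N m). Origin: centre of its open lower rim, z up. Screwed on, the rim is 74 mm above the jar's underside, 8 mm above its shoulder, and the cap's top is 112 mm above the table.
- cap_top (a point): Centre of the cap's top. Screwed on, the cap's x is 0.05 to 0.18 rad clockwise (from above) of the jar's x. Its lugs are free from 0.75 rad anticlockwise of the jar's x on; at 1.36 rad is a hard stop. So turning it anticlockwise by 1.1 to 1.2 rad (65 degrees) frees it. It does not rise as it turns; once free the liner can push it up 3 mm.
- coaster: Grey stone coaster 95 x 95 x 8 mm, bystander; origin under its centre.
- medicine_cup: Small glass medicine cup, 48 mm in diameter, 45 mm high, on the coaster; bystander.
- flip_bottle: Orange plastic bottle with a white flip-top lid, 48 mm in diameter, 93 mm high; bystander.
- pill_box: Clear pill organiser with seven white lids, 50 x 180 x 27 mm; bystander.
- spoon: Steel spoon with a wooden handle, 140 mm long, lying; bystander.
- stool: Low square cedar stool 300 x 300 x 80 mm, fixed, beside the clamp at the robot's right; it carries a wooden rack with five slots, up to 185 mm above the table with its sleeves.
- sleeve0: White rigid blister-pack sleeve 70 x 6 x 95 mm, standing in a slot of the rack on the stool; bystander.
- sleeve1: White rigid blister-pack sleeve 70 x 6 x 95 mm, standing in a slot of the rack on the stool; bystander.
- sleeve2: White rigid blister-pack sleeve 70 x 6 x 95 mm, standing in a slot of the rack on the stool; bystander.
Things that resemble listed ones, but are neither listed nor needed, are in the scene too. Of the things shaped like the cap, the aluminium one is meant.

How it is judged:
On the way, in this order (a step that is already met when the one before it is completed fails the run):
1. the trigger is squeezed and the jaw has closed on the jar (value of joint trigger above 0.2 rad and value of joint jaw above 0.0058 m), for 0.1 s.
2. the trigger is let go and has sprung back, the jaw still on the jar (value of joint trigger below 0.05 rad and value of joint jaw above 0.0055 m), for 0.2 s.
3. the cap is unscrewed and lifted off its lugs while held (z of cap in the frame of jar above 0.084 m and contact force between the fingers and cap above 1 N), for 0.1 s.
At the end, for the whole second after the job is handed in: Cap held still by the fingers, within 0.2 rad of level, rim 10 to 58 mm above the jar's mouth, within 20 mm of its axis, touching neither jar nor clamp, 0.6 rad or more off the jar's heading. Jar on the board, within 0.1 rad of upright, 0.15 rad of square; jaw over 5.5 mm; trigger under 0.05 rad (all of step 2 and z of cap in the frame of jar between 0.102 and 0.15 m and horizontal distance between cap and jar_mouth below 0.02 m and angle between cap's own z axis and vertical below 0.2 rad and angle between the x axis of cap and the x axis of jar, either way round above 0.6 rad and contact force between the fingers and cap above 1 N and contact force between cap and jar below 0.1 N and contact force between cap and clamp below 0.1 N and linear speed of cap below 0.02 m/s and angle between the x axis of jar and the x axis of clamp, either way round below 0.15 rad and angle between jar's own z axis and vertical below 0.1 rad and z of jar in the frame of clamp between 0.006 and 0.018 m); the arm keeps its last pose, push and grip.
It fails at once if the jar is turned in the clamp by more than 0.2 rad (angle between the x axis of jar and the x axis of clamp, either way round above 0.2 rad).
It fails at once if the jar is lifted off the board or tipped (z of jar in the frame of clamp above 0.022 m or angle between jar's own z axis and vertical above 0.2 rad).
It fails at once if a bystander is moved by more than 25 mm (distance of any of coaster, medicine_cup, flip_bottle, pill_box, spoon, sleeve0, sleeve1, sleeve2 from where it was at the start of the episode above 0.025 m).
It also fails if it takes over 45 s, if anything falls off the work surface, if the arm or the gripper's body presses on something with over 40 N, if the wrist force passes 120 N, or if a joint passes its speed limit or range.

## Robot

A 6-joint arm with a two-finger parallel gripper is mounted at the origin on the work surface. World frame = base frame: x ahead of the robot, y to its left, z up, the work surface at z = 0. Lengths are in m, angles in rad, forces in N, time in s.
With the tool pointing down it reaches from about 0.3 to 0.825 m from the base axis. Payload 5.4 kg.
Tool frame: the origin (TCP) lies at the very end of the fingers, on their centre line; the grasp point (between the pads) lies 19 mm behind it; z points along the fingers, x is the direction in which the jaws open and shut, and the axes are right-handed (so a half turn about z gives the same grasp; the last joint's range is limited). The gripper opens to 92 mm and grips with 3 to 60 N. Pads are 20 mm wide; open, the fingers measure 128 mm over their backs; the gripper's body (75 mm by 189 mm) begins 69 mm behind the grasp point.
Start: joints at [-1.314, 0.158, 1.597, -0, 1.386, -0.21], TCP at [0.259, -0.513, 0.18] pointing down, gripper open.
Joint ranges: [-2.91, 2.91], [-0.94, 2.29], [0.18, 2.7], [-1.29, 4.43], [0.17, 2.64], [-3, 3]. Speed limits (rad/s): [2.57, 2.57, 3.14, 3.14, 3.14, 3.14].

## Interface

Orientations are given as a rotation vector (axis times angle).
In Python, from workcell import bot gives the robot as it stands. Calls block until the motion is done:
- bot.goto(position, orientation): joint-space move of the TCP to a pose.
- bot.line_to(position, rot=None, max_speed=0.15): straight line of the TCP; rot=None keeps the orientation; max_speed is the mean speed in m/s.
- bot.set_joints(angles): joint-space move.
- bot.set_gripper(opening, newtons=None): opening from 0.0 (shut) to 1.0 (fully open); newtons is the grip in N (None keeps the last); returns when the fingers have stopped.
- bot.hold(seconds).
- bot.inverse_kinematics(position, orientation): joint angles nearest the present ones, or None.
- bot.read_camera(name): name is "scene" or "top" or "wrist"; returns a dict with "pixels" (480x640x3 uint8, blue, green, red), "fx", "fy", "cx", "cy" (pixels), "R" (3x3) and "t" (3): a world point X has camera coordinates R X + t. Camera axes: x right, y down, z forward; pixel columns grow to the right and rows downward; lengths in m; the calibration is good to about 2 mm. A picture is of the moment at which its call begins. There is no depth.
A pose or a line that the arm cannot do raises bot.MotionError and nothing moves.
- bot.job_done(): hands the job in, once; it reports no verdict.
Readings, each from a call of its own:
- bot.current_clock(): time.
- bot.current_joints(): joint angles.
- bot.current_joint_vel(): joint speeds.
- bot.current_effort(): joint torques, N m.
- bot.current_ee_pos(): TCP position.
- bot.current_tool_rot(): TCP orientation.
- bot.current_contact_force(): force on the tool from outside, world axes, zero at the start.
- bot.current_ft_torque(): the same for the moment, N m.
- bot.current_opening(): opening from 0.0 (shut) to 1.0 (fully open).
Only numpy, scipy, OpenCV 4.12 (cv2) and the standard library are available. Lean on these libraries where they do the work, as an engineer would, in place of code of your own. Each camera call takes 0.05 s, during which the arm holds its last target.

## Working session

There is one attempt and no reset: what is moved stays moved. The work goes in short steps, each a Python script; the robot and the scene stay as the last script left them, time stands still between calls to the robot, and variables do not carry over. Pictures are saved under pics/ and viewed, and the job is handed in when it is done.

```bash
ls; mkdir -p pics
python3 - <<'E'
from workcell import bot
import cv2,numpy as np
for n in ["scene","top","wrist"]:
    c=bot.read_camera(n); cv2.imwrite(f"pics/{n}0.png",c["pixels"]); print(n,c["fx"],c["cx"],c["cy"],np.round(c["R"],3).tolist(),np.round(c["t"],3), "pos",np.round(-c["R"].T@c["t"],3))
print(bot.current_clock(),bot.current_tool_rot(),bot.current_opening())
E
```

```text
pics
scene 451.09672644938365 323.30373527566616 231.93758352632875 [[-0.803, 0.597, 0.007], [0.429, 0.586, -0.688], [-0.415, -0.549, -0.726]] [ 0.469 -0.152  1.589] pos [1.101 0.681 1.045]
top 505.7789957789505 315.1171087910935 238.2949146068819 [[-0.017, -1.0, -0.017], [-0.998, 0.018, -0.06], [0.06, 0.016, -0.998]] [-0.028  0.598  1.302] pos [ 0.519 -0.06   1.334]
wrist 373.07098976234084 320.4747480142014 240.43419892352262 [[0.45, -0.893, -0.001], [-0.864, -0.436, 0.25], [-0.223, -0.112, -0.968]] [-0.575 -0.028  0.39 ] pos [ 0.321 -0.482  0.384]
0.15 [-2.67414124e+00  1.64688552e+00  1.70828839e-03] 0.9963694164628034
```

View pics/scene0.png

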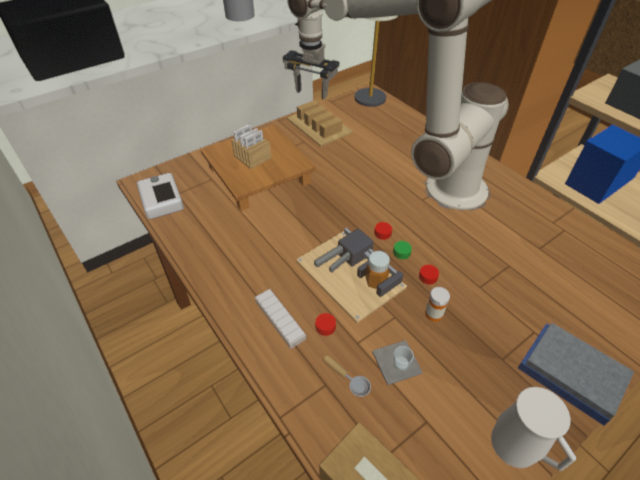

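View pics/top0.png

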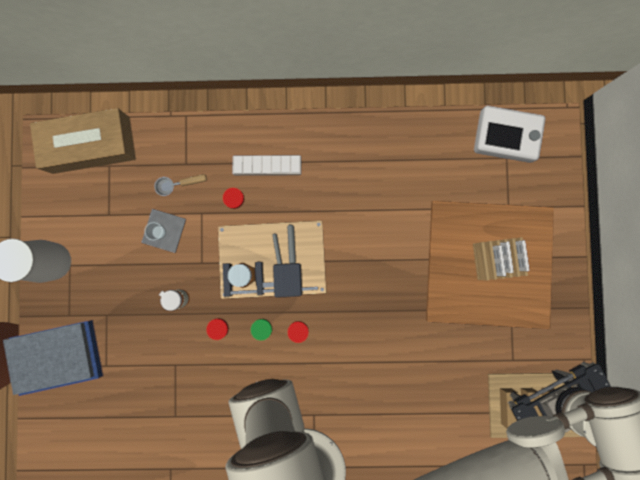

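View pics/wrist0.png

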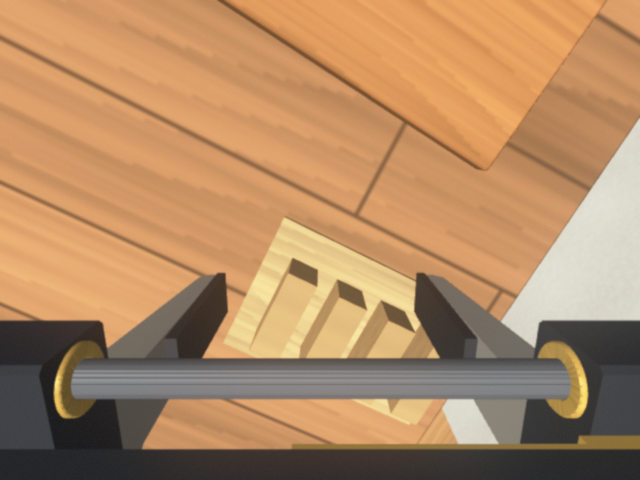

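The overhead view shows the clamp board at about (218–326, 222–298). The cap is near (238,275), and the grip and trigger point up (+x) near (278–293, 226–265). The stool with the rack is at the right. I'll get a rough board pose first, then look with the wrist camera.

```bash
cat > h.py <<'E'
from workcell import bot
import cv2,numpy as np
from scipy.spatial.transform import Rotation as Ro
def ray(c,u,v,z):
    d=np.array([(u-c["cx"])/c["fx"],(v-c["cy"])/c["fy"],1.]); R=np.asarray(c["R"]);C=-R.T@c["t"]; d=R.T@d
    return C+d*(z-C[2])/d[2]
def proj(c,X):
    p=np.asarray(c["R"])@np.asarray(X)+c["t"]; return np.array([c["fx"]*p[0]/p[2]+c["cx"],c["fy"]*p[1]/p[2]+c["cy"]])
def rot(a): # tool down, tool x at heading a
    x=np.array([np.cos(a),np.sin(a),0]);z=np.array([0,0,-1.]);y=np.cross(z,x)
    return Ro.from_matrix(np.c_[x,y,z]).as_rotvec()
E
python3 - <<'E'
from h import *
c=bot.read_camera("top"); im=c["pixels"]
cv2.imwrite("pics/top1.png",cv2.resize(im[205:310,150:340],None,fx=4,fy=4,interpolation=cv2.INTER_CUBIC))
for p in [(218.5,228),(323,222),(326,293),(221,298.5)]: print(np.round(ray(c,*p,.012),4))
print("cap",ray(c,239,275,.112))
for y in range(5):pass
E
```

```text
[0.6297 0.2154 0.012 ]
[ 0.6403 -0.0598  0.012 ]
[ 0.4548 -0.0642  0.012 ]
[0.445 0.21  0.012]
cap [0.50637083 0.14557914 0.112     ]
```

View pics/top1.png

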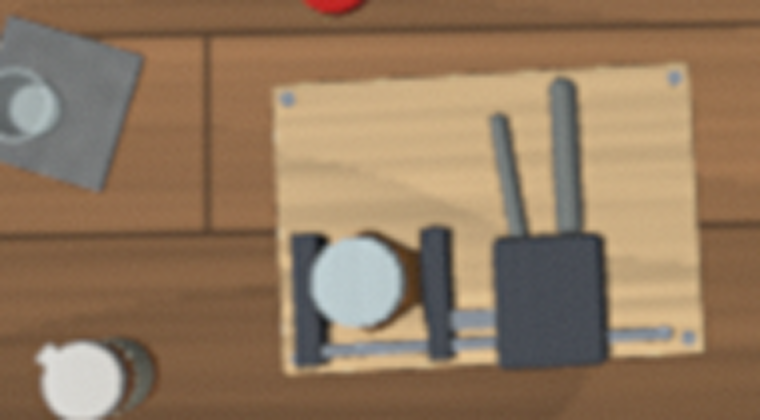

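Run:
```python
from h import *
p=bot.current_ee_pos(); bot.line_to([p[0],p[1],.33],max_speed=.3)
q=None
for a in (np.pi/2+.037,-np.pi/2+.037):
    q=bot.inverse_kinematics([.56,.03,.33],rot(a)); print(a,q)
a=-np.pi/2+.037
q=bot.inverse_kinematics([.56,.03,.33],rot(a))
a2=np.pi/2+.037; q2=bot.inverse_kinematics([.56,.03,.33],rot(a2))
best=min([(abs(x[5]),t) for x,t in((q,a),(q2,a2)) if x is not None])[1]
print(best); bot.goto([.56,.03,.33],rot(best))
c=bot.read_camera("wrist"); cv2.imwrite("pics/w1.png",c["pixels"]); print(bot.current_clock(), "cam",-np.asarray(c["R"]).T@c["t"])
import pickle; pickle.dump(c,open("w1.pkl","wb"))
```

```text
1.6077963267948965 [-0.16194358  0.06890973  1.40178863  0.          1.67089429 -1.7697399 ]
-1.5337963267948966 [-1.61943575e-01  6.89097307e-02  1.40178863e+00 -8.88178420e-16
  1.67089429e+00  1.37185275e+00]
-1.5337963267948966
3.1167 cam [0.6300536  0.03182022 0.53503145]
```

View pics/w1.png

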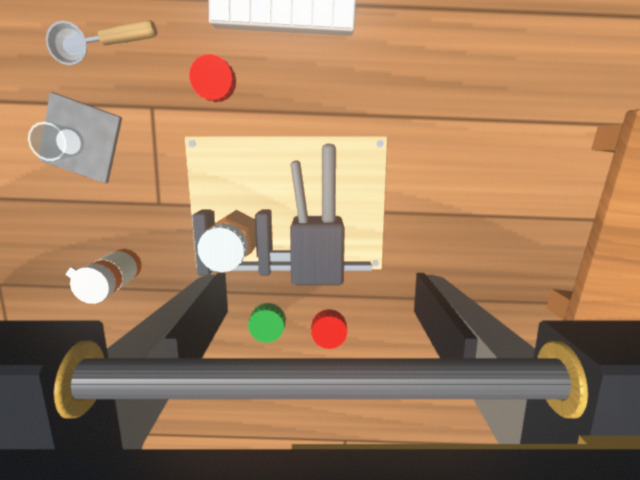

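The wrist view shows the board corners near (187,137), (386,137) and (382,269), the grip at (322–336, 145–220), the trigger at (292–304, 162–220) and the cap at (222,246). I'll take sub-pixel measurements from these.

Run:
```python
from h import *
import pickle; c=pickle.load(open("w1.pkl","rb")); im=c["pixels"].astype(float)
hsv=cv2.cvtColor(c["pixels"],cv2.COLOR_BGR2HSV)
cv2.imwrite("pics/w1z.png",cv2.resize(c["pixels"][120:300,170:400],None,fx=3.4,fy=3.3,interpolation=cv2.INTER_CUBIC)[:600,:800])
# board top edge (rows) & right edge
for u in (210,250,290,350,370): 
    g=im[125:150,u].sum(1); v=125+np.argmax(np.abs(np.diff(g)))+1; print("top",u,v,np.round(ray(c,u,v,.012),4))
for v in (150,180,210,240):
    g=im[v,370:400].sum(1); u=370+np.argmax(np.abs(np.diff(g)))+1; print("right",v,u,np.round(ray(c,u,v,.012),4))
for v in (150,165,180,195):
    g=im[v,175:205].sum(1); u=175+np.argmax(np.abs(np.diff(g)))+1; print("left",v,u,np.round(ray(c,u,v,.012),4))
for v in (160,170,180,190,200):
    g=im[v,285:345]; m=((hsv[v,285:345,1]<90)); idx=np.where(m)[0]+285
    print(v,idx, [np.round(ray(c,x,v,.069)[:2],4).tolist() for x in (idx.min(),idx.max()+1)])
# cap
m=((hsv[...,1]<90)&(hsv[...,2]>130)).astype(np.uint8)*255; m[:, :190]=0;m[:,262:]=0;m[:210]=0;m[280:]=0
m=cv2.morphologyEx(m,cv2.MORPH_OPEN,np.ones((9,9)))
ct=max(cv2.findContours(m,0,1)[0],key=cv2.contourArea); (u,v),r=cv2.minEnclosingCircle(ct); e=cv2.fitEllipse(ct); print("cap",u,v,r,e,ray(c,*e[0],.112))
```

```text
top 210 137 [0.6339 0.1804 0.012 ]
top 250 137 [0.6359 0.1265 0.012 ]
top 290 137 [0.6379 0.0725 0.012 ]
top 350 137 [ 0.6408 -0.0085  0.012 ]
top 370 136 [ 0.6431 -0.0355  0.012 ]
right 150 386 [ 0.6256 -0.0585  0.012 ]
right 180 385 [ 0.5851 -0.0604  0.012 ]
right 210 384 [ 0.5429 -0.0624  0.012 ]
right 240 383 [ 0.499  -0.0644  0.012 ]
left 150 186 [0.6156 0.2137 0.012 ]
left 165 187 [0.5956 0.2134 0.012 ]
left 180 189 [0.5752 0.2117 0.012 ]
left 195 190 [0.5543 0.2114 0.012 ]
160 [285 286 287 288 289 290 291 292 293 294 295 296 297 298 299 300 301 302
 303 304 305 306 307 308 309 310 311 312 313 314 315 316 317 318 319 320
 321 322 323 324 325 326 327 328 329 330 331 332 333 334 335 336 337 338
 339 340 341 342 343 344] [[0.6097, 0.0737], [0.6124, 0.0004]]
170 [285 286 287 288 289 290 291 292 293 294 295 296 297 298 299 300 301 302
 303 304 305 306 307 308 309 310 311 312 313 314 315 316 317 318 319 320
 321 322 323 324 325 326 327 328 329 330 331 332 333 334 335 336 337 338
 339 340 341 342 343 344] [[0.5977, 0.0736], [0.6004, -0.0002]]
180 [285 286 287 288 289 290 291 292 293 2
[... 315 characters left out ...]
01 302
 303 304 305 306 307 308 309 310 311 312 313 314 315 316 317 318 319 320
 321 322 323 324 325 326 327 328 329 330 331 332 333 334 335 336 337 338
 339 340 341 342 343 344] [[0.5731, 0.0732], [0.5758, -0.0015]]
200 [285 286 287 288 289 290 291 292 293 294 295 296 297 298 299 300 301 302
 303 304 305 306 307 308 309 310 311 312 313 314 315 316 317 318 319 320
 321 322 323 324 325 326 327 328 329 330 331 332 333 334 335 336 337 338
 339 340 341 342 343 344] [[0.5606, 0.0731], [0.5633, -0.0022]]
cap 221.6392364501953 250.8164520263672 26.622865676879883 ((220.84890747070312, 249.4098358154297), (45.23617935180664, 49.979766845703125), 128.81442260742188) [0.5057799  0.14404292 0.112     ]
```

View pics/w1z.png

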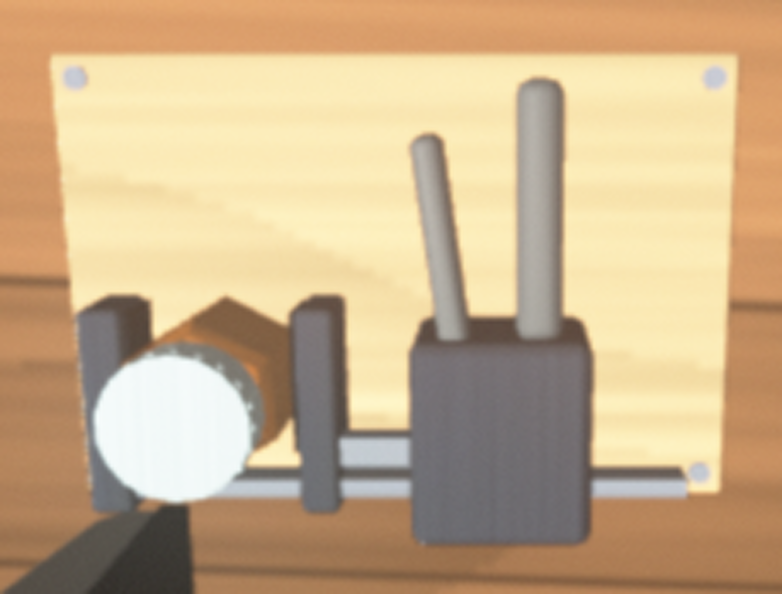

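Clamp origin is about (0.5052, 0.1455) with yaw about 0.039. The grip edges agree with this to within 1 mm. Next is the squeeze.

```bash
cat >> h.py <<'E'
O=np.array([.5052,.1455]); Y=.039
def cl(x,y,z):
    c,s=np.cos(Y),np.sin(Y); return np.array([O[0]+c*x-s*y,O[1]+s*x+c*y,z])
E
python3 - <<'E'
from h import *
a=rot(-np.pi/2+Y)
T=cl(.075,-.1205,.04)
bot.goto([T[0],T[1],.15],a)
bot.line_to(T,a,max_speed=.12)
f0=bot.current_contact_force(); print("f at depth",f0,bot.current_opening())
bot.set_gripper(.3,35)
bot.hold(.4)
print("squeezed open",bot.current_opening()*92, bot.current_contact_force(),bot.current_ee_pos()-T)
c=bot.read_camera("wrist"); cv2.imwrite("pics/w2.png",c["pixels"])
bot.set_gripper(1.0)
bot.hold(.3)
c=bot.read_camera("wrist"); cv2.imwrite("pics/w3.png",c["pixels"]); print(bot.current_clock(),bot.current_contact_force())
E
python3 -c "
import cv2,numpy as np
cv2.imwrite('pics/w23.png',cv2.resize(np.hstack([cv2.imread('pics/w%d.png'%i) for i in (2,3)]),(800,300)))"
```

```text
f at depth [ 0.15837541  1.06527199 -0.05267489] 0.9990767499120052
squeezed open 27.91796134845201 [-0.26965595  0.65156074 -0.10248221] [-2.59517817e-05  2.57575759e-05 -1.98448683e-05]
7.8083 [ 0.19203622  0.15406418 -0.50375435]
```

View pics/w23.png

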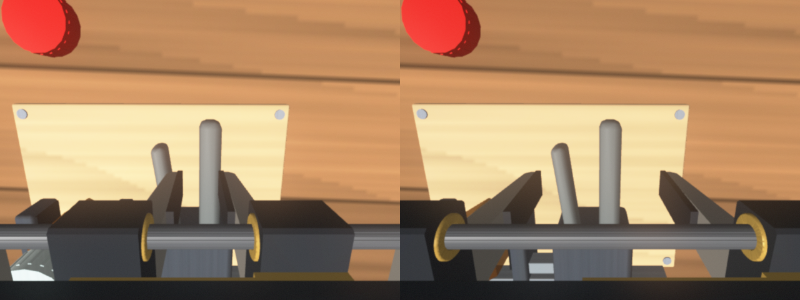

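View pics/w2.png

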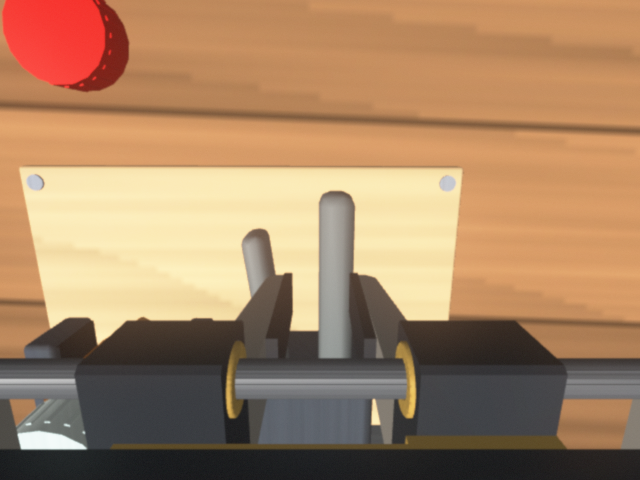

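Run:
```python
from h import *
c=bot.read_camera("scene"); cv2.imwrite("pics/s2.png",cv2.resize(c["pixels"][190:330,270:460],None,fx=4,fy=4,interpolation=cv2.INTER_CUBIC))
w=bot.read_camera("wrist"); p=bot.current_ee_pos(); print(p)
for y in (-.046,0,.046):
  print(proj(w,p+[.0,y,0]))
```

```text
[0.58483171 0.02802583 0.04001074]
[399.06943637 271.95081598]
[319.93861932 269.02095697]
[240.42932819 266.07708476]
```

View pics/s2.png

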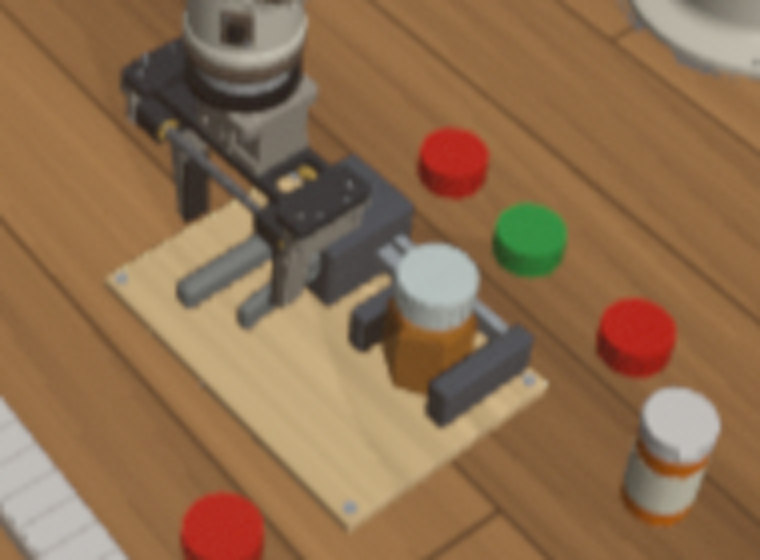

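Run:
```python
from h import *
c=bot.read_camera("scene")
p=bot.current_ee_pos()
f=lambda X:np.round((proj(c,X)-[270,190])*4)
for z in (.04,.069,.085):
  print(z,[f([p[0]+dx,p[1]+y,z]).tolist() for y in (.046,-.046) for dx in (-.01,.01)])
print("trig tip top",f(cl(.1,-.08,.069)),"grip tip",f(cl(.12,-.1295,.069)), "cap",f(cl(0,0,.112)), "board corner",f(cl(.13,.065,.012)),f(cl(.13,-.21,.012)))
t=bot.read_camera("top"); cv2.imwrite("pics/t2.png",cv2.resize(t["pixels"][205:310,210:340],None,fx=6,fy=5.6,interpolation=cv2.INTER_CUBIC))
print(bot.current_joints())
```

```text
0.04 [[287.0, 323.0], [264.0, 336.0], [210.0, 244.0], [188.0, 256.0]]
0.069 [[288.0, 297.0], [266.0, 310.0], [210.0, 218.0], [188.0, 230.0]]
0.085 [[289.0, 282.0], [266.0, 295.0], [210.0, 203.0], [187.0, 215.0]]
trig tip top [246. 315.] grip tip [179. 286.] cap [437. 275.] board corner [349. 524.] [103. 276.]
[-1.58383015e-01  3.29208147e-01  1.68498701e+00  2.62177246e-06
  1.12739612e+00  1.37343506e+00]
```

View pics/t2.png

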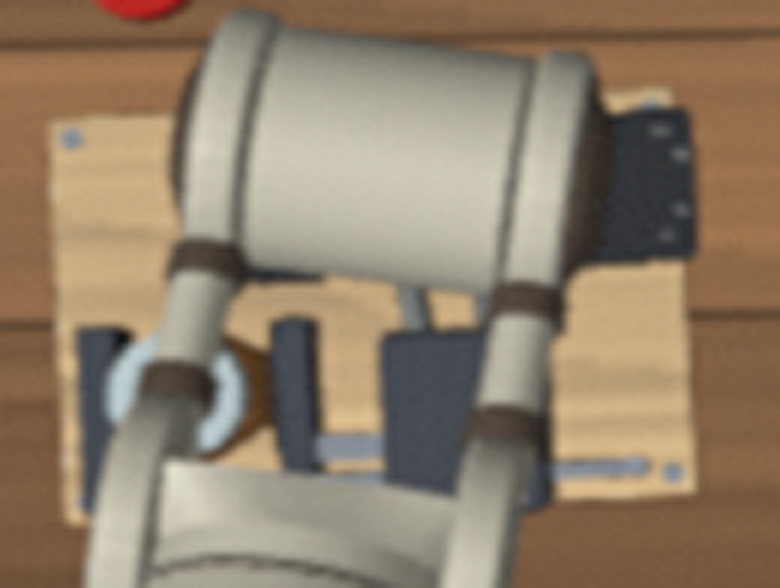

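The gap between the fingers fell to 28 mm with no force on the wrist. In the wrist picture the finger lies over the trigger (occluding it near (275,285)), and the trigger still looks released. So the fingertips passed above the bars. I'll measure where the tips really are.

Run:
```python
from h import *
w=bot.read_camera("wrist"); im=w["pixels"]; cv2.imwrite("pics/w4.png",im)
p=bot.current_ee_pos(); M=Ro.from_rotvec(bot.current_tool_rot()).as_matrix()
print(M.round(3).tolist(), bot.current_clock())
for d in (0,.01,.02,.03,.035,.04):
  print(d,[proj(w,p+M@np.array([s*.046,yy,-d])).round().tolist() for s in(-1,1) for yy in(-.01,.01)])
print("board corners",proj(w,cl(.13,-.21,.012)),proj(w,cl(.13,.065,.012)),"grip tip top",proj(w,cl(.12,-.1295,.069)),"grip edges @75", proj(w,cl(.09,-.1385,.069)),proj(w,cl(.09,-.1205,.069)))
```

```text
[[0.039, -0.999, 0.0], [-0.999, -0.039, 0.0], [-0.0, -0.0, -1.0]] 8.0583
0 [[240.0, 252.0], [241.0, 285.0], [400.0, 252.0], [398.0, 285.0]]
0.01 [[236.0, 258.0], [238.0, 292.0], [404.0, 258.0], [402.0, 292.0]]
0.02 [[232.0, 263.0], [234.0, 299.0], [408.0, 263.0], [406.0, 299.0]]
0.03 [[227.0, 269.0], [229.0, 307.0], [413.0, 269.0], [410.0, 307.0]]
0.035 [[224.0, 273.0], [227.0, 311.0], [415.0, 273.0], [413.0, 311.0]]
0.04 [[222.0, 276.0], [225.0, 316.0], [418.0, 276.0], [415.0, 315.0]]
board corners [465.32310762 169.48167356] [ 18.15762138 169.3104891 ] grip tip top [338.95274008 198.72602735] grip edges @75 [356.38085306 259.19758149] [319.96354682 259.1965707 ]
```

View pics/w4.png

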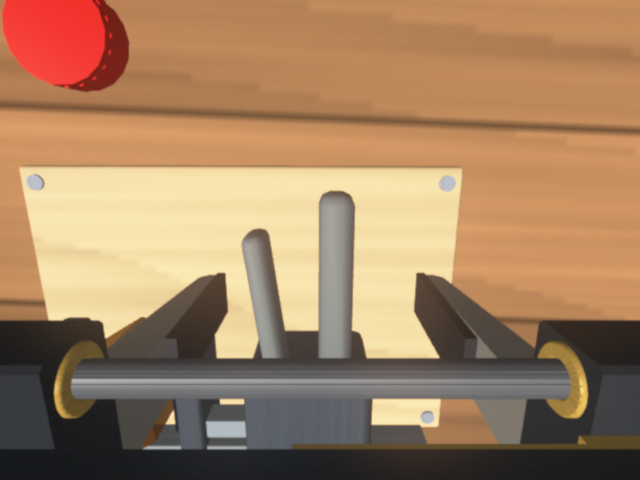

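The tip edges at (226,273) and (416,273) match a point about 34 mm behind the reported TCP, and the scene view agrees. So the real fingertips end roughly 30–35 mm short of the nominal TCP. I'll go lower, in steps with force checks, and squeeze again.

Run:
```python
from h import *
a=rot(-np.pi/2+Y)
for z in (.028,.018):
    bot.line_to(cl(.075,-.1205,z),a,max_speed=.06); print(z,np.round(bot.current_contact_force(),2))
bot.set_gripper(.3,35)
bot.hold(.3)
print("open mm",bot.current_opening()*92, np.round(bot.current_contact_force(),2))
c=bot.read_camera("wrist"); cv2.imwrite("pics/w5.png",c["pixels"]); print(bot.current_clock())
```

```text
0.028 [-0.49  0.04 -0.06]
0.018 [-0.16  0.14 -0.12]
open mm 33.42707471880092 [ 5.17  1.52 -3.25]
10.0
```

View pics/w5.png

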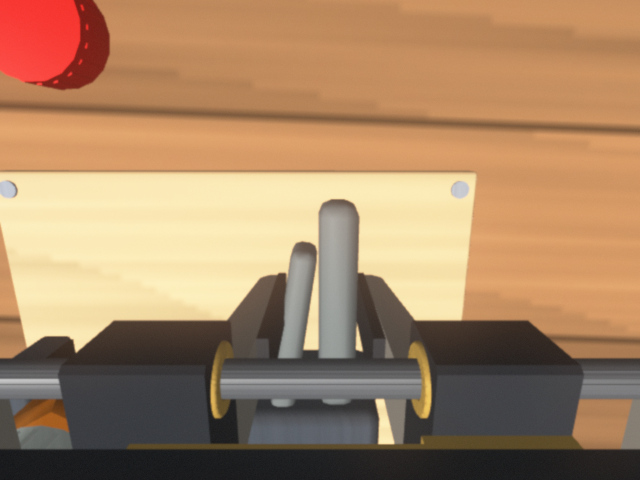

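The trigger is now fully squeezed: its tip has moved to (302,245), right beside the grip, and the fingers read 33 mm. I'll release it and look from above the jar.

Run:
```python
from h import *
a=rot(-np.pi/2+Y)
bot.set_gripper(1.0); bot.hold(.2)
bot.line_to(cl(.075,-.1205,.10),a,max_speed=.2)
bot.goto([.50,.135,.22],a)
bot.hold(.2)
c=bot.read_camera("wrist"); cv2.imwrite("pics/w6.png",c["pixels"]); print(bot.current_clock())
import pickle; pickle.dump(c,open("w6.pkl","wb"))
t=bot.read_camera("top"); cv2.imwrite("pics/t6.png",t["pixels"])
```

```text
12.725
```

View pics/w6.png

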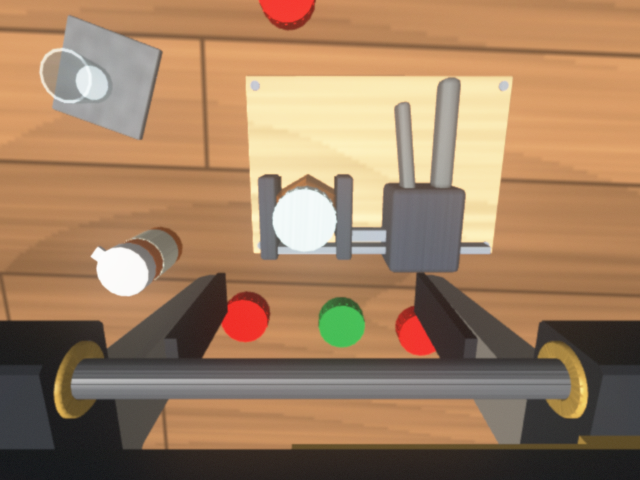

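The trigger has sprung back and leans at (400,105). The jaws appear snug on the jar, with inner faces at about 281 and 336. The cap is a circle at about (304,220). Next I measure the cap centre and the jaw gap.

```bash
python3 - <<'E'
from h import *
import pickle; c=pickle.load(open("w6.pkl","rb")); hsv=cv2.cvtColor(c["pixels"],cv2.COLOR_BGR2HSV)
m=((hsv[...,2]>200)&(hsv[...,1]<60)).astype(np.uint8)*255; r=np.zeros_like(m); r[170:262,262:345]=m[170:262,262:345]
r=cv2.morphologyEx(r,cv2.MORPH_OPEN,np.ones((5,5)))
ct=max(cv2.findContours(r,0,1)[0],key=cv2.contourArea); (u,v),R=cv2.minEnclosingCircle(ct); e=cv2.fitEllipse(ct)
print(u,v,R,e); 
for z in (.112,): print(ray(c,u,v,z),ray(c,*e[0],z), "diam",np.linalg.norm(ray(c,u-R,v,z)-ray(c,u+R,v,z)))
# jaw gap in row v=183 (near jaw +x ends), dark mask
g=hsv[...,2]
for v in (180,184,188): 
    dk=np.where(g[v,250:365]<110)[0]+250; print(v,dk, )
print([ray(c,x,184,.054)[:2].round(4).tolist() for x in (281,336)])
E
python3 -c "
import cv2
i=cv2.imread('pics/w6.png')[160:280,240:400]; cv2.imwrite('pics/w6z.png',cv2.resize(i,None,fx=5,fy=5,interpolation=2))"
```

```text
306.5 225.3474578857422 38.296417236328125 ((304.38092041015625, 222.74705505371094), (63.71809005737305, 68.60599517822266), 158.73057556152344)
[0.50196543 0.14562505 0.112     ] [0.50416106 0.14749233 0.112     ] diam 0.06532341418237116
180 [274 275 276 277 278 279 335 336]
184 [274 275 276 277 278 279 335 336]
188 [274 275 276 277 278 279 280 335 336]
[[0.5299, 0.1735], [0.5319, 0.1195]]
```

View pics/w6z.png

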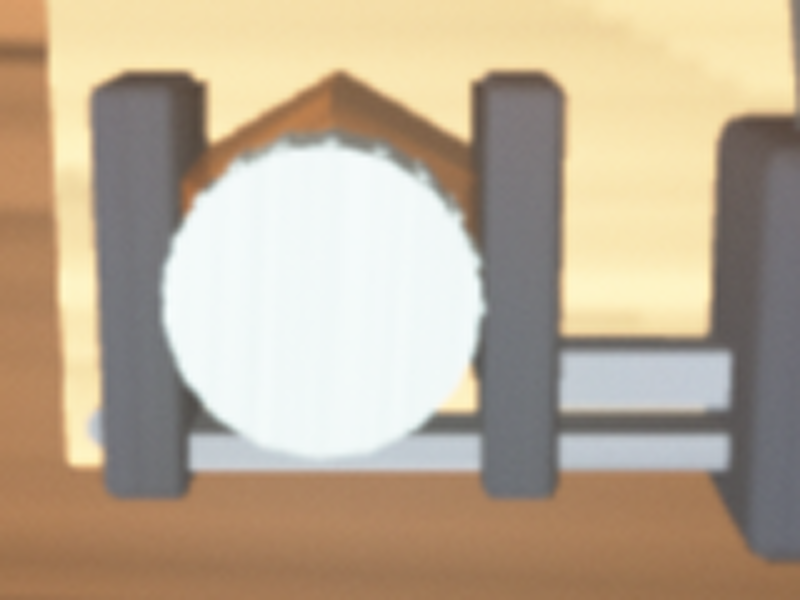

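Run:
```python
from h import *
import pickle
c6=pickle.load(open("w6.pkl","rb"));c1=pickle.load(open("w1.pkl","rb"))
for r in (32.3,): print("cap",ray(c6,304.3,219.0,.112), "diam",np.linalg.norm(ray(c6,304.3-r,219,.112)-ray(c6,304.3+r,219,.112)))
d=lambda c,a,b:np.linalg.norm(ray(c,*a,.054)-ray(c,*b,.054))
print(d(c1,(193.5,215),(255.9,215)), d(c6,(258.6,178),(336.2,178)))
g1=c1["pixels"].sum(2).astype(int); g6=c6["pixels"].sum(2).astype(int)
# housing left edge - moving jaw right edge gap
print(g1[218:224,255:300].mean(0).astype(int)); print(g6[190:196,330:392].mean(0).astype(int))
i=c1["pixels"][200:290,185:300]; cv2.imwrite("pics/w1j.png",cv2.resize(i,None,fx=6,fy=6,interpolation=2))
print("expected jar/cap top",cl(0,0,.112),cl(0,.002,0))
```

```text
cap [0.50740598 0.14764893 0.112     ] diam 0.05485278309399175
0.08159141021501765 0.076019309427524
[277 301 349 364 363 363 364 363 362 362 354 330 287 256 246 260 418 628
 663 666 663 664 663 661 662 661 660 659 659 658 658 656 656 656 655 649
 611 491 341 258 242 241 255 329 423]
[324 319 312 298 272 262 280 327 360 367 367 366 366 367 367 366 365 367
 365 361 348 328 423 613 661 666 667 665 664 663 663 663 662 663 662 661
 661 661 661 659 659 659 658 657 657 657 657 656 656 656 653 651 612 421
 296 285 285 288 286 284 284 286]
expected jar/cap top [0.5052 0.1455 0.112 ] [0.50512202 0.14749848 0.        ]
```

View pics/w1j.png

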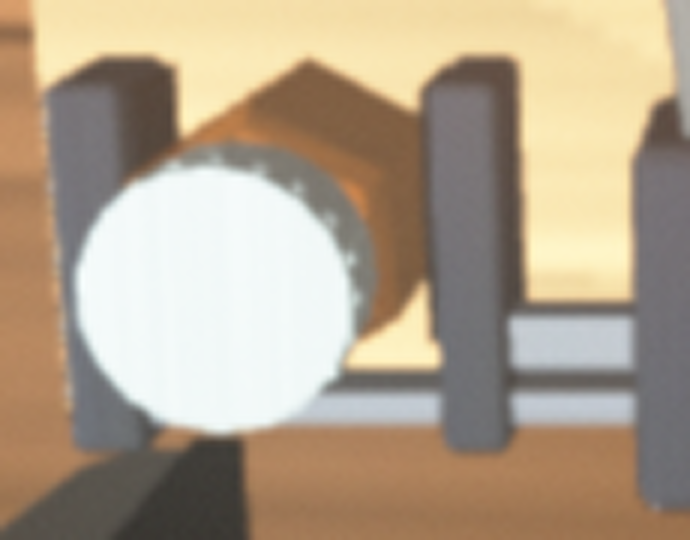

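The jaw moved about 5.6 mm, so it has closed on the jar. The cap is at about (0.5065, 0.1476). I'll grip it softly along clamp x, null the side force, then grip firmly.

Run:
```python
from h import *
a=rot(Y); P=np.array([.5065,.1476,.05])
bot.goto([P[0],P[1],.14],a)
bot.line_to(P,a,max_speed=.1)
print(np.round(bot.current_contact_force(),2))
bot.set_gripper(.3,10); bot.hold(.1)
print("open mm",bot.current_opening()*92,np.round(bot.current_contact_force(),2),np.round(bot.current_ft_torque(),3),bot.current_ee_pos()-P,bot.current_clock())
c=bot.read_camera("wrist"); cv2.imwrite("pics/w7.png",c["pixels"])
c=bot.read_camera("scene"); cv2.imwrite("pics/s7.png",cv2.resize(c["pixels"][190:330,270:460],None,fx=4,fy=4,interpolation=2))
```

```text
[-0.23 -0.8   0.26]
open mm 54.085661671025406 [-1.96  0.07  1.67] [-0.031  0.173 -0.019] [-1.71295898e-04 -2.42985487e-05  4.13300649e-05] 15.9583
```

View pics/w7.png

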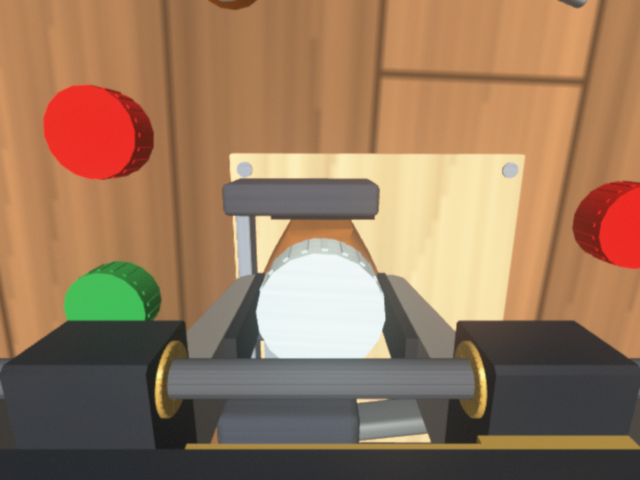

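View pics/s7.png

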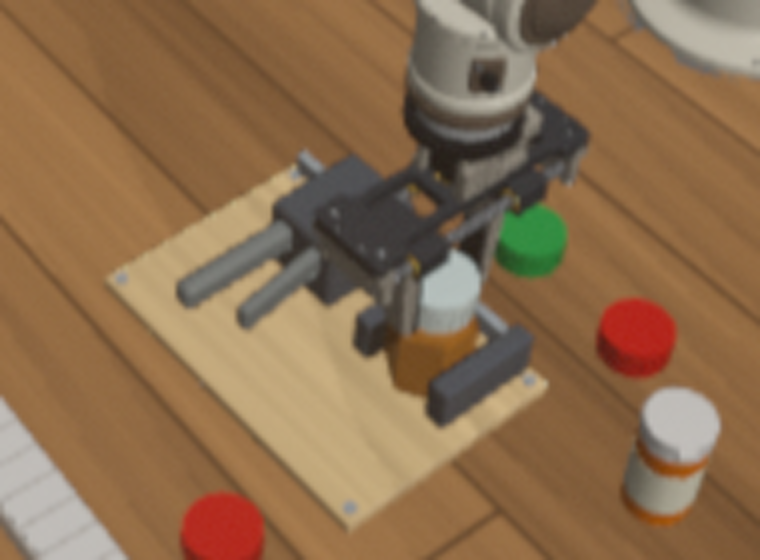

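The cap sits between the pads (258–384, about 300) with a 54 mm opening and little side force. I'll grip firmly and turn.

Run:
```python
from h import *
P=np.array([.5065,.1476,.05])
bot.set_gripper(.3,50); bot.hold(.1)
F=bot.current_contact_force();print("grip",bot.current_opening()*92,np.round(F,2),np.round(bot.current_ft_torque(),3))
if abs(F[0])<15 and abs(F[1])<15:
  for k in range(1,6):
    bot.line_to(P,rot(Y+.23*k),max_speed=.1)
    f=bot.current_contact_force()
    print(k,bot.current_clock(),np.round(f,2),np.round(bot.current_ft_torque(),3),Ro.from_rotvec(bot.current_tool_rot()).as_matrix()[:,0].round(3))
    if np.linalg.norm(f)>40: break
c=bot.read_camera("wrist"); cv2.imwrite("pics/w8.png",c["pixels"])
c=bot.read_camera("scene"); cv2.imwrite("pics/s8.png",cv2.resize(c["pixels"][190:330,270:460],None,fx=4,fy=4,interpolation=2))
```

```text
grip 53.53082215650688 [-2.03  0.18  2.79] [-0.075  0.375 -0.013]
1 16.7583 [0.4  0.77 1.  ] [ 0.194 -0.012  0.073] [0.965 0.263 0.001]
2 17.1417 [0.41 0.84 1.2 ] [ 0.184 -0.261  0.024] [0.88  0.475 0.001]
3 17.525 [1.   0.39 3.12] [ 0.144 -0.221  0.124] [0.749 0.663 0.001]
4 17.9083 [-1.57 -0.11 10.19] [0.052 0.276 0.1  ] [0.577 0.817 0.001]
5 18.2917 [-0.32 -0.15  9.5 ] [0.212 0.033 0.026] [0.375 0.927 0.001]
```

View pics/w8.png

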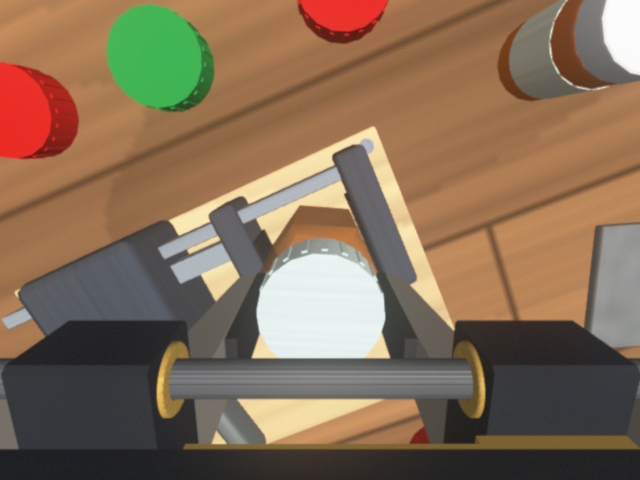

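View pics/s8.png

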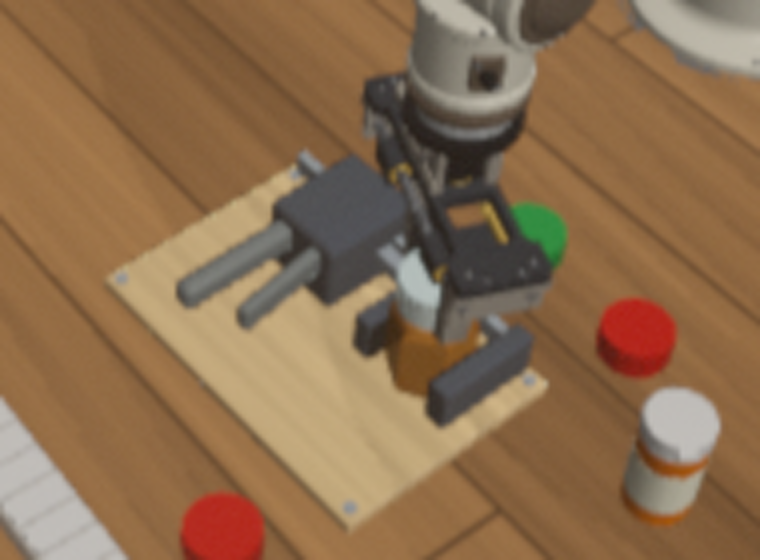

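Fz rose to +10 N at step 4. That is the liner pushing the cap up, so the lugs are free. The jar is still square in the jaws. Lifting straight up.

Run:
```python
from h import *
P=np.array([.5065,.1476,.05]); 
for dz in (.006,.014,.042):
    bot.line_to(P+[0,0,dz],max_speed=.05); f=bot.current_contact_force(); print(dz,np.round(f,2),bot.current_opening()*92)
    if f[2]<-12: print("stuck"); break
bot.hold(.5)
print(bot.current_clock(),np.round(bot.current_contact_force(),2),bot.current_ee_pos())
c=bot.read_camera("wrist"); cv2.imwrite("pics/w9.png",c["pixels"])
c=bot.read_camera("scene"); cv2.imwrite("pics/s9.png",cv2.resize(c["pixels"][190:330,270:460],None,fx=4,fy=4,interpolation=2)); cv2.imwrite("pics/s9f.png",c["pixels"])
```

```text
0.006 [-0.48 -0.24 -0.85] 53.54059968651549
0.014 [-0.24  0.34  0.06] 53.7141878585202
0.042 [-1.03  0.31 -0.94] 53.25898044724205
20.175 [0.44 0.61 0.14] [0.50647753 0.14759182 0.09193404]
```

View pics/w9.png

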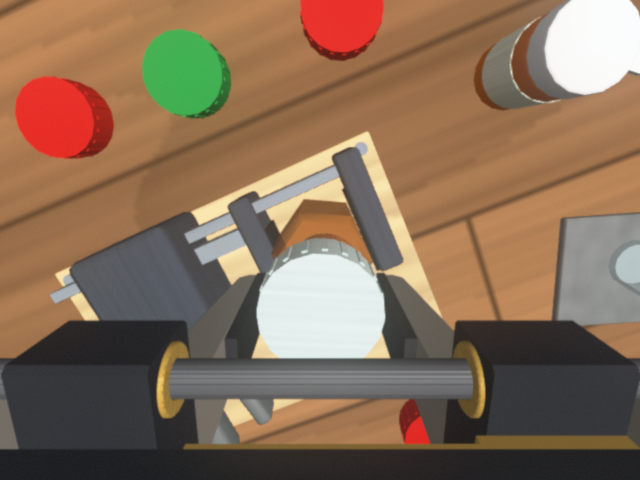

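View pics/s9.png

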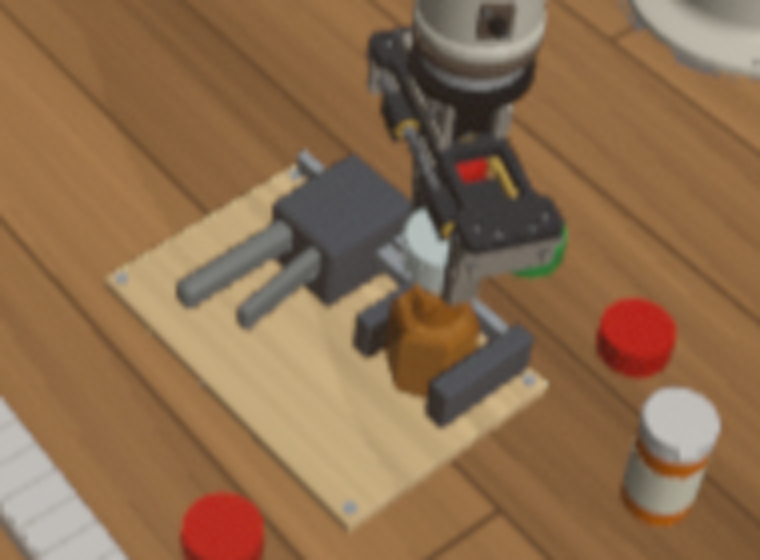

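The cap is held above the jar. The jar stays in the jaws with its neck bare at (430,300), and the trigger is released. Handing in.

```bash
python3 -c "
from workcell import bot
bot.job_done(); print(bot.current_clock())"
```

```text
the job is handed in; nothing more can be done
the job is handed in; nothing more can be done
```

I clamped the jar, unscrewed the cap by 1.15 rad anticlockwise and lifted it 42 mm. I handed the job in with the cap still held, at about 20 s of the 45 s. No verdict was reported.

**Final checks:**
- **Clamp:** the jaw had moved about 5.6 mm by image measurement, which puts it on the jar. The trigger is released, and the jar looks upright and square.
- **Cap:** the grip opening is 53 mm, with less than 1 N of outside force on the tool. From the lift height, the rim should be about 24 mm above the jar's mouth. Fz rose to +10 N after about 0.9 rad of turning, which shows the threads let go.
- **Other objects:** the nearby bystanders in the last views look unmoved. I did not measure them or re-check the rest.

**What went wrong or disagreed:**
- **First squeeze missed:** the fingers passed above the trigger and grip without touching them. In the images the real fingertips end about 33 mm short of the stated TCP. I went lower for the second squeeze, which worked, and set the cap grip with the same offset.
- **Jaw gap:** by direct image measurement it came out at 58–60 mm, not 56. I put this down to the jaws' rounded edges and relied on the measured jaw travel and the jar's position instead.

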